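Tilt a tube rack stand to its reading angle and pin it

ROBOT

A 6-joint arm with a two-finger parallel gripper is mounted at the origin on the work surface. World frame = base frame: x ahead of the robot, y to its left, z up, the work surface at z = 0. Lengths are in mm, angles in rad, forces in N, time in s.
With the tool pointing down it reaches from about 300 to 775 mm from the base axis. Payload 14.6 kg.
Tool frame: the origin (TCP) lies on the front face of the gripper's body, between the roots of the fingers; the fingertips stand 97 mm ahead of it and the grasp point (between the pads) lies 78 mm ahead of it; z points along the fingers, y is the direction in which the jaws open and shut (so a half turn about z gives the same grasp; the last joint's range is limited). The gripper opens to 94 mm and grips with 3 to 60 N. Pads are 16 mm wide; open, the fingers measure 119 mm over their backs; the gripper's body (75 mm by 177 mm) begins 78 mm behind the grasp point.
Start: joints at [1.258, 0.3, 1.521, -0, 1.321, -0.067], TCP at [133.831, 533.46, 302.646] pointing down, gripper open.
Joint ranges: [-3.03, 3.03], [-0.79, 2.21], [0.23, 2.52], [-1.04, 4.18], [0, 3.07], [-2.55, 2.55]. Speed limits (rad/s): [2.22, 2.22, 2.57, 3.14, 3.14, 3.14].

INTERFACE

Orientations are given as [roll, pitch, yaw] about the fixed x, y, z axes, in that order (R = Rz(yaw) Ry(pitch) Rx(roll)).
In Python, from cell import manip, eyes, finder gives the robot as it stands.
- The arm moves only by the tool drive_tool, never from a script. Its argument "rows" is a list of rows, each an object with "offset": the shift along the tool's x, y, z in mm, a list of three; "spin": the turn about the tool's z in degrees; "jaw": the finger opening in mm, from 0 to 94. In form: [{"offset": [dx, dy, dz], "spin": spin, "jaw": jaw}, ...]. A call has 1 to 20 rows; each row shifts and turns the commanded pose from where the row before left it, along the tool's axes as they then stand; what a row does not reach is not made up. A row lasts 1/10 s, in which the tool goes at most 50 mm and 8.59 degrees, less where a joint would pass 70% of its speed; a pose out of reach is approached as far as the arm can. A call is refused whole if a number of a shift passes 50 or a number of a turn 8.59, either way. A call with a gripper value outside its range is refused whole. The fingers move at their own pace and stop on an object; "force" is the grip in N (left out, the last holds). Time passes only in rows, so rows that do not move let the fingers close. It gives the time, the measured TCP pose, the force and the opening at its end, in the units of the state.
- manip.read_state(): the state, without advancing time (a new reading comes with each control period).
- eyes.camera(name): name is "side" or "top" or "wrist"; returns a dict with "color" (480x640x3 uint8, blue, green, red), "depth" (480x640 float32, mm along the optical axis (not along the pixel's ray), 0 where there is no reading), "vfov" (degrees; the focal length in pixels is half the picture's height over the tangent of half this angle, whatever the lens; pixels are square), "cx", "cy" (the principal point, pixels), "rvec" (rotation vector, rad) and "tvec" (3), from world to camera coordinates, as OpenCV has them. Camera axes: x right, y down, z forward; pixel columns grow to the right and rows downward; lengths in mm; the calibration is good to about 2 mm. A picture is of the moment at which its call begins.
- manip.sign_off(): hands the job in, once; it reports no verdict.
Trained networks look in the newest picture that a camera, given by its name, has taken for a name from the list of things; names that differ only in an ending like _2 or _b are one class to them, and where a whole thing is asked for, a point or a joint stands for the part that bears it (a point fixed in the world has none). Each returns a list of dicts, best first, with "p" (0 to 1); they miss things now and then, are a little off and sometimes report something else, mostly with a low value. They report only what shows in the picture. A call takes as long as a camera call.
- finder.find_in(camera, target): "uv" ([column, row] in pixels, amid what is visible of it).
The state is a dict: "clock": time; "joints": joint angles; "qd": joint speeds; "effort": joint torques, N m; "eef_pos": TCP position; "eef_rot": TCP orientation; "wrist_force": force on the tool from outside, world axes, zero at the start; "moment": the same for the moment, N m; "finger_gap": finger opening in mm.
Only numpy, scipy, OpenCV 4.12 (cv2) and the standard library are available. Lean on these libraries where they do the work, as an engineer would, in place of code of your own. Each camera call takes 0.05 s, during which the arm holds its last target. There are 200 camera calls.

TASK

Push the half-inserted tube rack along the tray of the tilting stand, under its side lips, until it sits fully home against the end stop. Then draw the locking pin up out of the index plate, swing the tray down towards the robot with the side lever as far as the middle one of its three notches, and press the pin fully home again so the tray stays locked there. Leave the other things on the table where they are.

Things in the scene. Friction and masses are not known exactly. Their poses are not given: they have to be found in the camera images.
- rack_mid (a point): Light blue tube rack, 104 mm (x) by 200 mm (y), deck top 60 and tube caps up to 92 mm above its underside, 0.3 to 0.6 kg. Point: centre of its footprint, 45 mm above its underside. y points out of the tray's open end. It lies in the tray, its 7 mm foot flange under the tray's lips, and starts 35 to 60 mm short of home, sticking out at the open end. 1 to 4 N slides it along y.
- rack_end (a point): Centre of the rack's flat outer end face (at the tray's open end), 100 mm along y from rack_mid and 45 mm above the rack's underside. The upright end panel is 84 mm wide and runs from the foot to the deck top 15 mm above this point; this is where to push. The two tube rows next to it are empty. Axes as rack_mid.
- tray_floor (a point): Centre of the steel tray's floor, tilting with it; y along the trunnion axis to the open end, x away from the robot. Tray 206 mm long, channel 107 mm wide, lips on both sides up to 12.5 mm above the floor. End stop 100 mm along -y: home is rack_mid at x 0, y 0, z 45 mm here. Level, the floor is 135 mm above the table, the fixed cheek beyond the open end 128 mm.
- cradle (a joint): Tilt in rad of tray, index plate and lever together: 0 level, positive swings the robot's side and the lever down; stops at -0.03 and 0.84. The round index plate at the -y end has three notches, for 0, 0.393 (middle, 22.5 degrees) and 0.785. The hinge is stiff (0.45 N m of friction) and stays where it is left; pinned, it has about 0.02 rad of play.
- lock_pin (a joint): Height in m of the upright locking pin: 0 fully home (collar on the guide block), 0.024 fully drawn. The 9 mm round-ended pin reaches 15 mm into a notch; the tray is free above 0.016. The rounded notch mouth draws the plate in if it is within 0.05 rad. The pin stays at any height; sliding takes about 3 N, up to 15 N while it draws the plate in.
- pin_knob (a point): Centre of the pin's black knob, 28 mm across and 24 mm high (flat top 12 mm above, underside 12 mm below this point), moving with the pin. Pin home: 228 mm above the table, and 24 mm above the top of the guide block (28 by 32 mm) that the pin slides in. Axes as lever_pivot.
- lever_grip (a point): Centre of the black round hand grip on the side lever: 22 mm diameter, 54 mm long along y. It swings with the tray on a circle of 120 mm radius about lever_pivot; with the tray level it stands on the robot's side, 0.35 rad above the horizontal, at the middle notch 0.04 rad below it. Pressed down on its top with 2 to 5 N it swings the tray.
- lever_pivot (a point): Point on the fixed trunnion axis beside the lever grip, 115 mm above the table; the stand is screwed down. y is the trunnion axis (towards the tray's open end), x points away from the robot, z up. The pin's axis is 46 mm along y from here, the tray's centre 178 mm.
- specimen_cup: Bystander, to be left alone: lidded specimen cup, 60 mm across and 62 mm tall, standing just in front of the stand. Origin at the centre of its underside.
- tape_roll: Bystander, to be left alone: paper tape roll, 64 mm across and 25 mm high, lying beyond the tray's open end, below the rack's overhang. Origin at the centre of its underside.
- swab_box: Bystander, to be left alone: small paper box 60 x 100 x 45 mm, behind the stand. Origin at the centre of its underside.
- tube_holder: Bystander, to be left alone: white plastic tube holder, about 80 mm long and 25 mm high, lying in front of the stand. Origin at the centre of its underside.
- spare_rack: Bystander, to be left alone: shorter blue rack of tubes, 96 x 134 mm and 92 mm tall, on the robot's left. Origin at the centre of its underside.
- steel_tray: Bystander, to be left alone: open steel tray 130 x 220 x 30 mm, on the robot's right. Origin at the centre of its underside.
- gel_bottle: Bystander, to be left alone: white bottle 64 mm across and 150 mm tall, on the robot's right. Origin at the centre of its underside.

How it is judged (in metres and radians):
On the way, in this order (a step that is already met when the one before it is completed fails the run):
1. the rack is slid fully home against the end stop while the tray is still pinned level (y of rack_mid in the frame of tray_floor between -0.006 and 0.006 m and z of rack_mid in the frame of tray_floor between 0.04 and 0.052 m and x of rack_mid in the frame of tray_floor between -0.006 and 0.006 m and value of joint lock_pin below 0.006 m and value of joint cradle below 0.05 rad), for 0.2 s.
2. the locking pin is drawn clear of the index plate (value of joint lock_pin above 0.016 m and value of joint cradle below 0.1 rad), for 0.1 s.
3. the tray is swung to the middle notch with the pin still drawn (value of joint cradle between 0.3027 and 0.4827 rad and value of joint lock_pin above 0.013 m), for 0.2 s.
4. the pin is pressed fully home in the middle notch (value of joint cradle between 0.3527 and 0.4327 rad and value of joint lock_pin below 0.003 m), for 0.2 s.
At the end, for the whole second after the job is handed in: The tray rests locked at the middle notch (0.393 rad within 0.04) with the pin down to within 3 mm of home, and the rack is still fully in the tray: its middle within 6 mm of home along and across the tray and its foot within 5 mm of the tray floor. Nothing moves (all of step 4 and y of rack_mid in the frame of tray_floor between -0.006 and 0.006 m and z of rack_mid in the frame of tray_floor between 0.04 and 0.052 m and x of rack_mid in the frame of tray_floor between -0.006 and 0.006 m and velocity of joint cradle between -0.05 and 0.05 rad/s); the robot touches nothing.
It fails at once if one of the other things on the table is moved more than 30 mm (distance of any of specimen_cup, tape_roll, swab_box, tube_holder, spare_rack, steel_tray, gel_bottle from where it was at the start of the episode above 0.03 m).
It also fails if it takes over 58 s, if anything falls off the work surface, if the arm or the gripper's body presses on something with over 40 N, if the wrist force passes 120 N, or if a joint passes its speed limit or range.

## Working session

There is one attempt and no reset: what is moved stays moved. The work goes in short steps, Python scripts to look and compute and a tool call to move; the robot and the scene stay as the last step left them, time stands still between calls to the robot, and variables do not carry over. Pictures are saved under pics/ and viewed, about 8 in all and at most 12, crops included, and the job is handed in when it is done.

Besides the shell and the picture viewer there is one more tool, called after "Request:" as a command line: name --argument value ..., lists and objects as JSON in quotes. drive_tool: Moves the arm, as the interface text tells. Its arguments: {"type":"object","properties":{"rows":{"type":"array","items":{"type":"object","properties":{"offset":{"type":"array","items":{"type":"number"}},"spin":{"type":"number"},"jaw":{"type":"number"}}}},"force":{"type":"number"}},"required":["rows"]}

```bash
mkdir -p pics; cat > h.py <<'E'
import numpy as np, cv2
from cell import manip, eyes, finder
def cam(n):
    c=eyes.camera(n); c['f']=240/np.tan(np.radians(c['vfov'])/2); c['R']=cv2.Rodrigues(np.array(c['rvec'],float))[0]; c['t']=np.array(c['tvec'],float).ravel(); return c
def cloud(c):
    d=c['depth']; v,u=np.mgrid[:480,:640]
    P=np.stack([(u-c['cx'])/c['f']*d,(v-c['cy'])/c['f']*d,d],-1)
    W=(P-c['t'])@c['R']; W[d<=0]=np.nan; return W
def proj(c,p):
    q=c['R']@np.array(p,float)+c['t']; return q[:2]/q[2]*c['f']+[c['cx'],c['cy']]
E
python3 - <<'E'
from h import *
s=manip.read_state(); print(s['clock'],s['eef_pos'],s['eef_rot'],s['wrist_force'],s['finger_gap'])
for n in('top','side'):
    c=cam(n); cv2.imwrite(f'pics/{n}0.png',c['color']); W=cloud(c); np.save(n+'0.npy',W)
    print(n,'campos',(-c['R'].T@c['t']).round())
    for t in['rack_mid','rack_end','tray_floor','pin_knob','lever_grip','lever_pivot','specimen_cup','tape_roll','tube_holder','spare_rack','gel_bottle']:
        for r in finder.find_in(n,t)[:1]:
            u,v=np.round(r['uv']).astype(int); print(t,round(r['p'],2),(u,v),W[v,u].round())
E
```

```text
0.0 [133.78994727 533.32284994 302.07868027] [-3.14040306e+00 -1.16963087e-04  2.89577901e+00] [-0.65002468 -0.57859584 -0.49367668] 94.07759349013837
top campos [ 321.   10. 1448.]
rack_mid 0.94 (np.int64(298), np.int64(220)) [602.  74. 226.]
rack_end 0.56 (np.int64(296), np.int64(221)) [600.  78. 226.]
pin_knob 0.64 (np.int64(380), np.int64(226)) [ 587. -103.  236.]
lever_grip 0.67 (np.int64(304), np.int64(184)) [738.  69.  44.]
lever_pivot 0.86 (np.int64(350), np.int64(253)) [544. -42. 142.]
specimen_cup 0.85 (np.int64(283), np.int64(287)) [475. 117.  67.]
tape_roll 0.9 (np.int64(244), np.int64(222)) [649. 224.   1.]
tube_holder 0.59 (np.int64(328), np.int64(299)) [450.   9.  22.]
spare_rack 0.91 (np.int64(145), np.int64(292)) [463. 448.  64.]
gel_bottle 0.79 (np.int64(492), np.int64(206)) [ 664. -382.  108.]
side campos [ 129. -562.  886.]
rack_mid 0.85 (np.int64(318), np.int64(212)) [597.  49. 198.]
rack_end 0.93 (np.int64(322), np.int64(211)) [606.  46. 196.]
tray_floor 0.78 (np.int64(341), np.int64(274)) [622.  -2.  11.]
pin_knob 0.72 (np.int64(362), np.int64(241)) [ 581. -110.  238.]
lever_grip 0.83 (np.int64(345), np.int64(268)) [567. -77. 139.]
lever_pivot 0.83 (np.int64(335), np.int64(278)) [603.  -1.  10.]
specimen_cup 0.71 (np.int64(266), np.int64(263)) [479. 107.  63.]
spare_rack 0.75 (np.int64(198), np.int64(204)) [460. 411.  61.]
gel_bottle 0.85 (np.int64(494), np.int64(360)) [ 651. -406.  101.]
```

```bash
python3 - <<'E'
import cv2,numpy as np
a=cv2.imread('pics/top0.png')[150:330,220:420]; b=cv2.imread('pics/side0.png')[140:340,220:420]
cv2.imwrite('pics/ab.png',np.hstack([cv2.resize(a,(400,360)),cv2.resize(b,(400,360))]) if 0 else cv2.resize(a,(800,600)*1 if 0 else (667,600),interpolation=3))
cv2.imwrite('pics/b.png',cv2.resize(b,(600,600),interpolation=3))
E
```

```text
(no output)
```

View pics/ab.png

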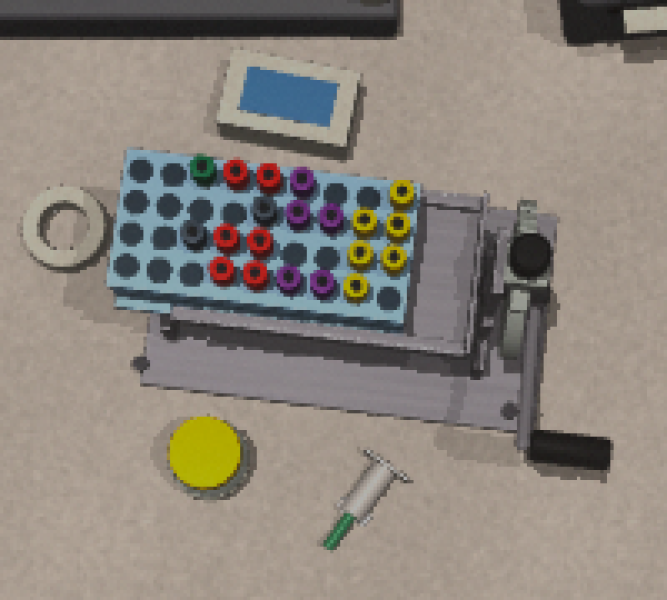

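View pics/b.png

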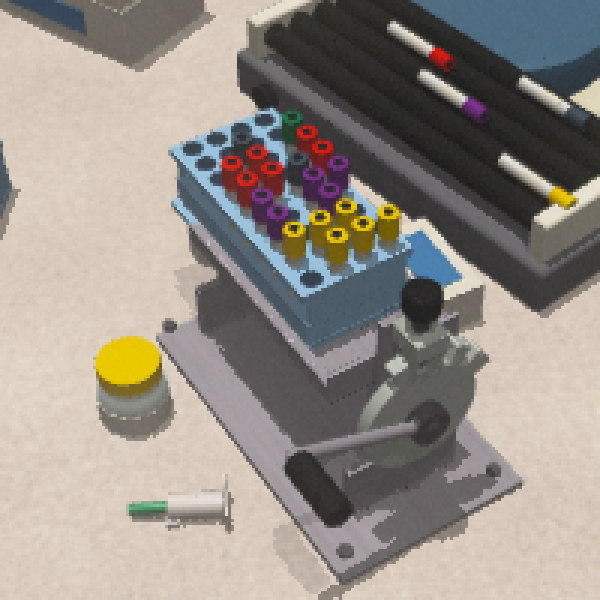

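```bash
python3 - <<'E'
from h import *
for n in('top','side'):
    W=np.load(n+'0.npy'); im=cv2.imread(f'pics/{n}0.png').astype(int)
    reg=(W[...,0]>480)&(W[...,0]<720)&(W[...,1]>-200)&(W[...,1]<250)
    m=reg&(W[...,2]>188)&(W[...,2]<203)&(im[...,0]>im[...,2]+15)&(im[...,1]>120)
    P=W[m]; r=cv2.minAreaRect(P[:,:2].astype(np.float32)); print(n,'deck',len(P),P[:,2].mean().round(1),r)
    print(' corners',cv2.boxPoints(r).round(0).tolist())
    dark=im.max(2)<70
    m=reg&dark&(W[...,2]>232)&(W[...,1]<-60)&(W[...,2]<250); P=W[m]; print(' knob top',len(P),np.median(P,0).round(1),P.min(0).round(),P.max(0).round())
    m=dark&(W[...,2]>135)&(W[...,2]<185)&(W[...,1]<-90)&(W[...,1]>-220)&(W[...,0]<520)&(W[...,0]>420); P=W[m]
    if len(P): print(' grip',len(P),np.median(P,0).round(1),P.min(0).round(),P.max(0).round(), cv2.minAreaRect(P[:,:2].astype(np.float32)))
E
```

```text
top deck 1467 194.7 ((610.46630859375, 74.30951690673828), (199.7811279296875, 97.10152435302734), 82.8340835571289)
 corners [[550.0, -19.0], [646.0, -31.0], [671.0, 167.0], [575.0, 179.0]]
 knob top 129 [ 586.8 -100.   238.8] [ 574. -113.  232.] [601. -87. 244.]
 grip 234 [ 469.  -129.7  164.3] [ 457. -157.  147.] [496. -97. 172.] ((471.8180847167969, -124.57770538330078), (67.54759979248047, 29.37326431274414), 71.70841217041016)
side deck 728 196.0 ((608.406005859375, 75.87092590332031), (202.90847778320312, 97.25994873046875), 82.47453308105469)
 corners [[547.0, -18.0], [643.0, -31.0], [670.0, 170.0], [573.0, 183.0]]
 knob top 129 [ 582.3 -103.   239.7] [ 571. -113.  232.] [598. -88. 244.]
 grip 282 [ 465.2 -136.8  165.2] [ 456. -159.  150.] [ 482. -105.  171.] ((468.262451171875, -131.9112548828125), (54.40190887451172, 21.589839935302734), 82.20816802978516)
```

Request:
drive_tool --rows '[{"offset": [-34.6, -10.6, 0], "spin": 0, "jaw": 40}, {"offset": [-34.6, -10.6, 0], "spin": 0, "jaw": 40}, {"offset": [-34.6, -10.6, 0], "spin": 0, "jaw": 40}, {"offset": [-34.6, -10.6, 0], "spin": 0, "jaw": 40}, {"offset": [-34.6, -10.6, 0], "spin": 0, "jaw": 40}, {"offset": [-34.6, -10.6, 0], "spin": 0, "jaw": 40}, {"offset": [-34.6, -10.6, 0], "spin": 0, "jaw": 40}, {"offset": [-34.6, -10.6, 0], "spin": 0, "jaw": 40}, {"offset": [-34.6, -10.6, 0], "spin": 0, "jaw": 40}, {"offset": [-34.6, -10.6, 0], "spin": 0, "jaw": 40}, {"offset": [-34.6, -10.6, 0], "spin": 0, "jaw": 40}, {"offset": [-34.6, -10.6, 0], "spin": 0, "jaw": 40}, {"offset": [-34.6, -10.6, 0], "spin": 0, "jaw": 40}, {"offset": [-34.6, -10.6, 0], "spin": 0, "jaw": 40}, {"offset": [-34.6, -10.6, 0], "spin": 0, "jaw": 40}, {"offset": [-34.6, -10.6, 0], "spin": 0, "jaw": 40}]'

```text
clock: 2.8
eef_pos: [630.7, 233.3, 302.6]
eef_rot: [-3.142, -0.0, 2.896]
wrist_force: [-0.4, 0.8, 0.2]
finger_gap: 39.8
```

Request:
drive_tool --rows '[{"offset": [0, 0, 0], "spin": 8.33, "jaw": 40}, {"offset": [0, 0, 0], "spin": 8.33, "jaw": 40}, {"offset": [0, 0, 0], "spin": 8.33, "jaw": 40}, {"offset": [0, 0, 0], "spin": 8.33, "jaw": 40}, {"offset": [0, 0, 0], "spin": 8.33, "jaw": 40}, {"offset": [0, 0, 0], "spin": 8.33, "jaw": 40}, {"offset": [0, 0, 0], "spin": 8.33, "jaw": 40}, {"offset": [0, 0, 0], "spin": 8.33, "jaw": 40}, {"offset": [0, 0, 0], "spin": 8.33, "jaw": 40}, {"offset": [0, 0, 0], "spin": 8.33, "jaw": 40}, {"offset": [0, 0, 0], "spin": 0, "jaw": 40}]'

```text
clock: 3.9
eef_pos: [629.5, 234.2, 302.5]
eef_rot: [-3.141, 0.0, 1.439]
wrist_force: [-0.2, -0.3, 0.1]
finger_gap: 40.0
```

Request:
drive_tool --rows '[{"offset": [0, 0, 17], "spin": 0, "jaw": 40}, {"offset": [0, 0, 17], "spin": 0, "jaw": 40}, {"offset": [-15, 0, 0], "spin": 0, "jaw": 40}, {"offset": [-15, 0, 0], "spin": 0, "jaw": 40}, {"offset": [-12, 0, 0], "spin": 0, "jaw": 40}, {"offset": [-7, 0, 0], "spin": 0, "jaw": 40}, {"offset": [-7, 0, 0], "spin": 0, "jaw": 40}, {"offset": [-7, 0, 0], "spin": 0, "jaw": 40}, {"offset": [-7, 0, 0], "spin": 0, "jaw": 40}, {"offset": [-7, 0, 0], "spin": 0, "jaw": 40}, {"offset": [-5, 0, 0], "spin": 0, "jaw": 40}, {"offset": [0, 0, 0], "spin": 0, "jaw": 40}]'

```text
clock: 5.1
eef_pos: [619.0, 152.5, 269.1]
eef_rot: [3.141, -0.0, 1.442]
wrist_force: [0.1, -0.5, 0.7]
finger_gap: 40.1
```

```bash
python3 - <<'E'
from h import *
c=cam('side'); W=cloud(c); im=c['color'].astype(int)
cv2.imwrite('pics/s1.png',cv2.resize(c['color'][100:340,200:440],(600,600),interpolation=3))
reg=(W[...,0]>480)&(W[...,0]<720)&(W[...,1]>-200)&(W[...,1]<250)
m=reg&(W[...,2]>188)&(W[...,2]<203)&(im[...,0]>im[...,2]+15)&(im[...,1]>120)
r=cv2.minAreaRect(W[m][:,:2].astype(np.float32)); print(r)
E
```

```text
((604.3627319335938, 44.09938049316406), (202.29498291015625, 97.75100708007812), 82.52178955078125)
```

View pics/s1.png

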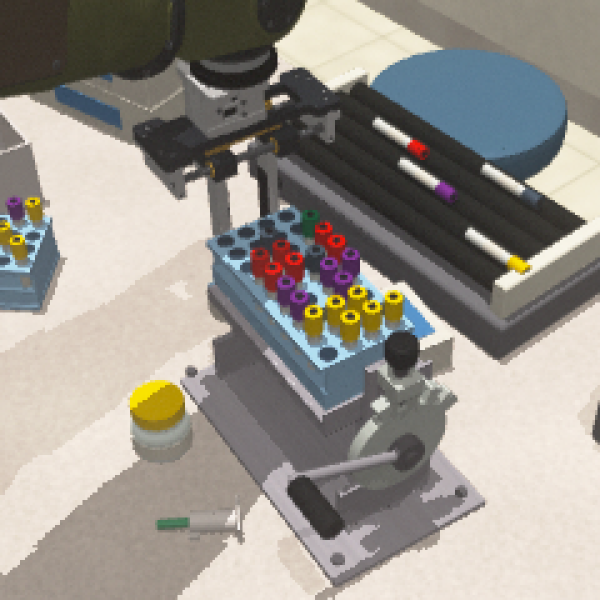

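The picture shows the fingers behind the end panel, with the rack pushed about 32 mm straight along the tray and about 14 mm left to go.

Request:
drive_tool --rows '[{"offset": [-5, 0, 0], "spin": 0, "jaw": 40}, {"offset": [-4, 0, 0], "spin": 0, "jaw": 40}, {"offset": [-2, 0, 0], "spin": 0, "jaw": 40}, {"offset": [-1, 0, 0], "spin": 0, "jaw": 40}]'

```text
clock: 5.55
eef_pos: [617.4, 140.8, 268.6]
eef_rot: [-3.141, 0.0, 1.442]
wrist_force: [0.8, 2.6, 2.0]
finger_gap: 40.0
```

Request:
drive_tool --rows '[{"offset": [-1.5, 0, 0], "spin": 0, "jaw": 40}, {"offset": [-1.5, 0, 0], "spin": 0, "jaw": 40}]'

```text
clock: 5.75
eef_pos: [616.9, 139.1, 268.7]
eef_rot: [-3.141, -0.002, 1.443]
wrist_force: [0.2, 18.1, 1.7]
finger_gap: 40.2
```

Request:
drive_tool --rows '[{"offset": [-1.5, 0, 0], "spin": 0, "jaw": 40}]'

```text
clock: 5.85
eef_pos: [616.8, 138.8, 268.9]
eef_rot: [3.141, -0.005, 1.443]
wrist_force: [2.0, 25.4, 3.1]
finger_gap: 40.3
```

Request:
drive_tool --rows '[{"offset": [0, 0, 0], "spin": 0, "jaw": 40}, {"offset": [0, 0, 0], "spin": 0, "jaw": 40}, {"offset": [5, 0, 0], "spin": 0, "jaw": 40}, {"offset": [20, 0, 0], "spin": 0, "jaw": 40}, {"offset": [0, 0, -32], "spin": 0, "jaw": 60}, {"offset": [0, 0, -32], "spin": 0, "jaw": 60}, {"offset": [0, 0, -32], "spin": 0, "jaw": 60}, {"offset": [-30, 0, 0], "spin": 0, "jaw": 60}, {"offset": [-33, 0, 0], "spin": 0, "jaw": 60}, {"offset": [-33, 0, 0], "spin": 0, "jaw": 60}, {"offset": [-33, 0, 0], "spin": 0, "jaw": 60}, {"offset": [-33, 0, 0], "spin": 0, "jaw": 60}, {"offset": [-33, 0, 0], "spin": 0, "jaw": 60}, {"offset": [-33, 0, 0], "spin": 0, "jaw": 60}, {"offset": [-33, 0, 0], "spin": 0, "jaw": 60}, {"offset": [0, 0, 0], "spin": 0, "jaw": 60}, {"offset": [0, 0, 0], "spin": 0, "jaw": 60}]'

```text
clock: 7.55
eef_pos: [586.8, -97.3, 364.5]
eef_rot: [-3.141, 0.0, 1.441]
wrist_force: [-0.1, 0.2, -0.2]
finger_gap: 60.1
```

```bash
python3 - <<'E'
from h import *
c=cam('wrist'); W=cloud(c); cv2.imwrite('pics/w1.png',c['color'])
for t in('pin_knob','rack_mid'): print(t,finder.find_in('wrist',t)[:1])
im=c['color'].astype(int); reg=(abs(W[...,0]-586)<40)&(abs(W[...,1]+100)<40)
m=reg&(abs(W[...,2]-240)<6); P=W[m]; print(len(P),np.median(P,0),P.min(0),P.max(0))
d=cam('side'); W=cloud(d); im=d['color'].astype(int)
reg=(W[...,0]>480)&(W[...,0]<720)&(W[...,1]>-200)&(W[...,1]<250)
m=reg&(W[...,2]>188)&(W[...,2]<203)&(im[...,0]>im[...,2]+15)&(im[...,1]>120)
print(cv2.minAreaRect(W[m][:,:2].astype(np.float32)))
E
```

```text
pin_knob [{'uv': [316.7, 270.0], 'p': 0.65}]
rack_mid [{'uv': [318.4, 95.8], 'p': 0.95}]
1993 [585.5463987  -97.22373775 239.15663732] [ 571.92415638 -112.47338138  234.04327821] [599.0135417  -85.00785604 241.81633595]
((601.4542236328125, 31.841766357421875), (201.47967529296875, 96.30325317382812), 83.23072814941406)
```

View pics/w1.png

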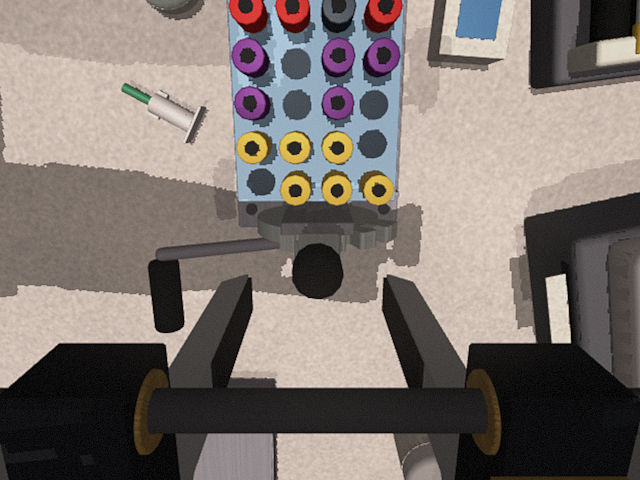

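The wrist view shows the knob at (317,270), centred between the fingers, and the rack up against the tray end. The rack measures (601,32), which is home. Next I grasp the knob.

Request:
drive_tool --force 25 --rows '[{"offset": [-1, -1, 18], "spin": 0, "jaw": 60}, {"offset": [0, 0, 18], "spin": 0, "jaw": 60}, {"offset": [0, 0, 12], "spin": 0, "jaw": 60}, {"offset": [0, 0, 7], "spin": 0, "jaw": 60}, {"offset": [0, 0, 0], "spin": 0, "jaw": 20}, {"offset": [0, 0, 0], "spin": 0, "jaw": 20}, {"offset": [0, 0, 0], "spin": 0, "jaw": 20}, {"offset": [0, 0, 0], "spin": 0, "jaw": 20}, {"offset": [0, 0, 0], "spin": 0, "jaw": 20}, {"offset": [0, 0, 0], "spin": 0, "jaw": 20}]'

```text
clock: 8.75
eef_pos: [586.1, -98.5, 310.4]
eef_rot: [3.138, 0.0, 1.442]
wrist_force: [8.3, -1.7, 0.2]
finger_gap: 26.7
```

Request:
drive_tool --rows '[{"offset": [0, 1, 0], "spin": 0, "jaw": 20}, {"offset": [0, 0, -5], "spin": 0, "jaw": 20}, {"offset": [0, 0, -6], "spin": 0, "jaw": 20}, {"offset": [0, 0, -6], "spin": 0, "jaw": 20}, {"offset": [0, 0, -5], "spin": 0, "jaw": 20}, {"offset": [0, 0, 0], "spin": 0, "jaw": 20}, {"offset": [0, 0, 0], "spin": 0, "jaw": 20}]'

```text
clock: 9.45
eef_pos: [586.4, -98.5, 332.2]
eef_rot: [3.141, 0.0, 1.442]
wrist_force: [2.5, -0.6, 2.3]
finger_gap: 26.7
```

Request:
drive_tool --rows '[{"offset": [0, 0, 0], "spin": 0, "jaw": 60}, {"offset": [0, 0, 0], "spin": 0, "jaw": 60}, {"offset": [0, 0, 0], "spin": 0, "jaw": 60}, {"offset": [0, 0, -20], "spin": 0, "jaw": 60}, {"offset": [0, 0, -25], "spin": 0, "jaw": 60}, {"offset": [0, 0, 0], "spin": 0, "jaw": 60}]'

```text
clock: 10.05
eef_pos: [586.7, -98.5, 379.8]
eef_rot: [3.137, 0.0, 1.442]
wrist_force: [0.1, 0.5, 0.1]
finger_gap: 59.9
```

```bash
python3 - <<'E'
from h import *
c=cam('wrist'); W=cloud(c); im=c['color'].astype(int)
reg=(abs(W[...,0]-586)<13)&(abs(W[...,1]+98.5)<13)&(W[...,2]>225)&(W[...,2]<290); P=W[reg]; print(len(P),np.median(P,0),np.percentile(P[:,2],[10,50,90]))
m=(im.max(2)<70)&(W[...,2]>140)&(W[...,2]<185)&(W[...,0]<500)&(W[...,0]>440)&(W[...,1]<-95)&(W[...,1]>-175); P=W[m]; print(len(P),np.median(P,0),P.min(0),P.max(0),cv2.minAreaRect(P[:,:2].astype(np.float32)))
E
```

```text
2299 [585.95352598 -95.93000937 260.8422477 ] [255.26943402 260.8422477  261.93040378]
2013 [ 471.6605952  -126.77784884  164.5890951 ] [ 456.13615127 -157.40091865  146.77860822] [499.52927175 -95.00466568 168.56244008] ((471.86993408203125, -123.19808959960938), (69.04043579101562, 32.3369255065918), 66.46792602539062)
```

Request:
drive_tool --rows '[{"offset": [-12, -28, 0], "spin": 0, "jaw": 0}, {"offset": [-12, -29, 0], "spin": 0, "jaw": 0}, {"offset": [-12, -30, 0], "spin": 0, "jaw": 0}, {"offset": [-13, -30, 0], "spin": 0, "jaw": 0}, {"offset": [0, 0, 30], "spin": 0, "jaw": 0}, {"offset": [0, 0, 35], "spin": 0, "jaw": 0}, {"offset": [0, 0, 25], "spin": 0, "jaw": 0}, {"offset": [0, 0, 12], "spin": 0, "jaw": 0}, {"offset": [0, 0, 0], "spin": 0, "jaw": 0}]'

```text
clock: 11.0
eef_pos: [463.7, -131.9, 273.1]
eef_rot: [-3.138, -0.001, 1.442]
wrist_force: [0.5, 0.6, 0.4]
finger_gap: 0.5
```

Request:
drive_tool --rows '[{"offset": [0, 0, 4], "spin": 0, "jaw": 0}, {"offset": [0, 0, 4], "spin": 0, "jaw": 0}, {"offset": [0, 0, 4], "spin": 0, "jaw": 0}, {"offset": [0, -1, 4], "spin": 0, "jaw": 0}, {"offset": [0, 0, 4], "spin": 0, "jaw": 0}, {"offset": [0, -1, 4], "spin": 0, "jaw": 0}, {"offset": [0, 0, 4], "spin": 0, "jaw": 0}, {"offset": [0, -1, 4], "spin": 0, "jaw": 0}]'

```text
clock: 11.8
eef_pos: [461.0, -131.7, 242.8]
eef_rot: [3.141, 0.0, 1.442]
wrist_force: [-3.8, 0.1, 4.3]
finger_gap: 0.3
```

Contact force is 4.3 N up, as expected. Continuing.

Request:
drive_tool --rows '[{"offset": [0, 0, 4], "spin": 0, "jaw": 0}, {"offset": [0, 0, 4], "spin": 0, "jaw": 0}, {"offset": [0, 0, 4], "spin": 0, "jaw": 0}, {"offset": [0, 0, 4], "spin": 0, "jaw": 0}, {"offset": [0, 0, 4], "spin": 0, "jaw": 0}, {"offset": [0, 0, 2], "spin": 0, "jaw": 0}, {"offset": [0, 0, 0], "spin": 0, "jaw": 0}]'

```text
clock: 12.5
eef_pos: [461.2, -131.6, 220.3]
eef_rot: [-3.142, -0.0, 1.442]
wrist_force: [-0.2, -0.1, 0.5]
finger_gap: 0.3
```

```bash
python3 - <<'E'
from h import *
for n in('top','side'):
    c=cam(n); W=cloud(c); im=c['color'].astype(int)
    if n=='side': cv2.imwrite('pics/s2.png',cv2.resize(c['color'][140:340,220:420],(600,600),interpolation=3))
    # deck plane fit in stand frame
    X=np.stack([(W[...,0]-602)*.992-(W[...,1]-30)*.128,(W[...,0]-602)*.128+(W[...,1]-30)*.992,W[...,2]],-1)
    m=(im[...,0]>im[...,2]+15)&(im[...,1]>110)&(abs(X[...,0])<110)&(abs(X[...,1])<110)&(X[...,2]>150)&(X[...,2]<240); P=X[m]
    best=None; rng=np.random.default_rng(0)
    for _ in range(400):
        a=P[rng.choice(len(P),3,False)]; nn=np.cross(a[1]-a[0],a[2]-a[0]); nn/=np.linalg.norm(nn)+1e-9
        if abs(nn[2])<.8: continue
        k=abs((P-a[0])@nn)<2.5
        if best is None or k.sum()>best.sum(): best=k
    Q=P[best]; mu=Q.mean(0); nn=np.linalg.svd(Q-mu)[2][2]; nn*=np.sign(nn[2]); print(n,len(P),len(Q),'tilt',np.arctan2(-nn[0],nn[2]).round(3),'ny',nn[1].round(3), 'y range',np.percentile(Q[:,1],[1,99]))
E
```

```text
top 1607 1028 tilt 0.383 ny -0.002 y range [-97.35508333 100.35109534]Traceback (most recent call last):
  File "<stdin>", line 10, in <module>
  File "numpy/random/_generator.pyx", line 920, in numpy.random._generator.Generator.choice
ValueError: Cannot take a larger sample than population when replace is False
```

View pics/s2.png

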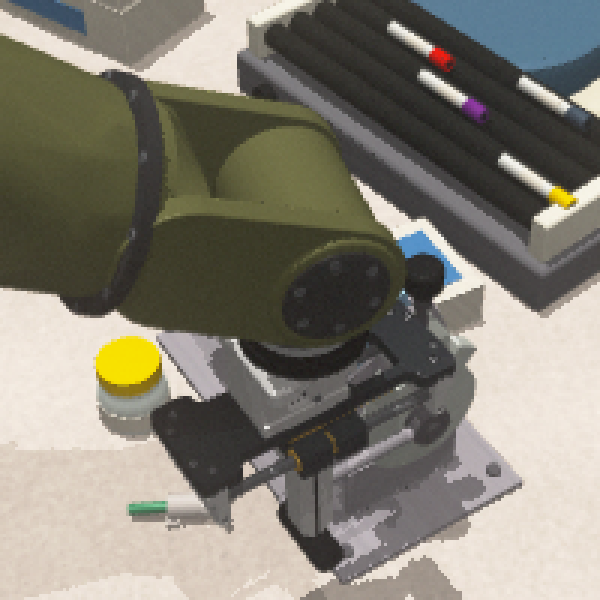

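The picture shows the fingertips on the grip, the tray tilted and the knob still up. The deck measures 0.383 rad and the arm geometry gives about 0.373. I'll go a touch further, then retreat above the knob.

Request:
drive_tool --rows '[{"offset": [0, 0, 1.5], "spin": 0, "jaw": 0}, {"offset": [0, 0, 0], "spin": 0, "jaw": 0}, {"offset": [0, 0, 0], "spin": 0, "jaw": 0}, {"offset": [0, 0, -10], "spin": 0, "jaw": 0}, {"offset": [0, 0, -30], "spin": 0, "jaw": 0}, {"offset": [0, 0, -35], "spin": 0, "jaw": 0}, {"offset": [0, 0, -40], "spin": 0, "jaw": 0}, {"offset": [0, 0, -40], "spin": 0, "jaw": 0}, {"offset": [0, 0, -5], "spin": 0, "jaw": 0}, {"offset": [12, 30, 0], "spin": 0, "jaw": 0}, {"offset": [12, 30, 0], "spin": 0, "jaw": 0}, {"offset": [12, 30, 0], "spin": 0, "jaw": 0}, {"offset": [13, 29, 0], "spin": 0, "jaw": 0}, {"offset": [0, 0, 0], "spin": 0, "jaw": 0}]'

```text
clock: 14.0
eef_pos: [587.4, -97.3, 377.6]
eef_rot: [-3.139, -0.0, 1.443]
wrist_force: [-0.9, 0.1, 0.0]
finger_gap: 0.4
```

```bash
cat > tilt.py <<'E'
from h import *
c=cam('top'); W=cloud(c); im=c['color'].astype(int)
X=np.stack([(W[...,0]-602)*.992-(W[...,1]-30)*.128,(W[...,0]-602)*.128+(W[...,1]-30)*.992,W[...,2]],-1)
m=(im[...,0]>im[...,2]+15)&(im[...,1]>110)&(abs(X[...,0])<110)&(abs(X[...,1])<110)&(X[...,2]>150)&(X[...,2]<240); P=X[m]
best=np.zeros(len(P),bool); rng=np.random.default_rng(0)
for _ in range(400):
    a=P[rng.choice(len(P),3,False)]; nn=np.cross(a[1]-a[0],a[2]-a[0]); nn/=np.linalg.norm(nn)+1e-9
    k=abs((P-a[0])@nn)<2.5
    if abs(nn[2])>.8 and k.sum()>best.sum(): best=k
Q=P[best]; nn=np.linalg.svd(Q-Q.mean(0))[2][2]; nn*=np.sign(nn[2]); print(len(Q),'tilt',np.arctan2(-nn[0],nn[2]).round(3),'deck y',np.percentile(Q[:,1],[1,99]).round(1))
E
python3 tilt.py; python3 - <<'E'
from h import *
c=cam('wrist'); W=cloud(c)
P=W[(abs(W[...,0]-586)<13)&(abs(W[...,1]+98.5)<13)&(W[...,2]>225)&(W[...,2]<268)]; print(len(P),np.percentile(P[:,2],[10,50,90]))
E
```

```text
894 tilt 0.392 deck y [-63.9 100.2]
1210 [249.32764675 260.09540647 261.70241276]
```

Request:
drive_tool --rows '[{"offset": [0, -1, 8], "spin": 0, "jaw": 0}, {"offset": [0, 0, 7], "spin": 0, "jaw": 0}, {"offset": [0, 0, 4], "spin": 0, "jaw": 0}, {"offset": [0, 0, 4], "spin": 0, "jaw": 0}, {"offset": [0, 0, 4], "spin": 0, "jaw": 0}, {"offset": [0, 0, 4], "spin": 0, "jaw": 0}, {"offset": [0, 0, 3], "spin": 0, "jaw": 0}]'

```text
clock: 14.8
eef_pos: [584.4, -98.3, 344.9]
eef_rot: [3.142, 0.0, 1.442]
wrist_force: [-1.4, 0.0, 2.1]
finger_gap: 0.5
```

Request:
drive_tool --rows '[{"offset": [0, 0, 3], "spin": 0, "jaw": 0}, {"offset": [0, 0, 2], "spin": 0, "jaw": 0}]'

```text
clock: 15.0
eef_pos: [584.4, -98.2, 339.9]
eef_rot: [-3.142, 0.0, 1.442]
wrist_force: [-1.2, -0.9, 1.5]
finger_gap: 0.7
```

Request:
drive_tool --rows '[{"offset": [0, 0, 1], "spin": 0, "jaw": 0}, {"offset": [0, 0, 1], "spin": 0, "jaw": 0}]'

```text
clock: 15.2
eef_pos: [584.5, -98.2, 338.1]
eef_rot: [3.141, 0.0, 1.442]
wrist_force: [-1.2, -0.8, 1.8]
finger_gap: 0.6
```

Request:
drive_tool --rows '[{"offset": [0, 0, 1], "spin": 0, "jaw": 0}, {"offset": [0, 0, 1], "spin": 0, "jaw": 0}]'

```text
clock: 15.4
eef_pos: [584.5, -98.2, 337.3]
eef_rot: [3.14, 0.0, 1.442]
wrist_force: [-6.9, -0.6, 16.1]
finger_gap: 0.1
```

Request:
drive_tool --rows '[{"offset": [0, 0, 1], "spin": 0, "jaw": 0}, {"offset": [0, 0, 0], "spin": 0, "jaw": 0}]'

```text
clock: 15.6
eef_pos: [584.4, -98.2, 337.3]
eef_rot: [3.139, 0.0, 1.442]
wrist_force: [-7.0, -0.3, 16.9]
finger_gap: 0.8
```

Request:
drive_tool --rows '[{"offset": [0, 0, 1], "spin": 0, "jaw": 0}, {"offset": [0, 0, 0], "spin": 0, "jaw": 0}, {"offset": [0, 0, 0], "spin": 0, "jaw": 0}]'

```text
clock: 15.9
eef_pos: [584.4, -98.2, 337.2]
eef_rot: [3.138, 0.0, 1.442]
wrist_force: [-9.1, 0.6, 22.0]
finger_gap: 0.3
```

Request:
drive_tool --rows '[{"offset": [0, 0, -5], "spin": 0, "jaw": 0}, {"offset": [0, 0, -20], "spin": 0, "jaw": 0}, {"offset": [0, 0, -30], "spin": 0, "jaw": 0}, {"offset": [-10, -30, -30], "spin": 0, "jaw": 0}, {"offset": [-10, -30, 0], "spin": 0, "jaw": 0}, {"offset": [-10, -30, 0], "spin": 0, "jaw": 0}, {"offset": [0, 0, 0], "spin": 0, "jaw": 0}]'

```text
clock: 16.6
eef_pos: [489.2, -116.7, 419.9]
eef_rot: [3.14, 0.0, 1.441]
wrist_force: [0.9, -0.2, 0.9]
finger_gap: 0.4
```

```bash
python3 tilt.py; python3 - <<'E'
from h import *
for n in('top','side','wrist'):
    c=cam(n); W=cloud(c)
    P=W[(abs(W[...,0]-585)<12)&(abs(W[...,1]+99)<12)&(W[...,2]>225)&(W[...,2]<268)]
    if len(P): print(n,len(P),np.percentile(P[:,2],[10,50,90]))
    if n=='wrist': cv2.imwrite('pics/w2.png',c['color'])
s=manip.read_state(); print(s['eef_pos'],s['wrist_force'])
E
```

```text
1048 tilt 0.378 deck y [-97.2 100.3]
top 2 [235.51903078 236.46882246 237.41861415]
side 128 [229.74233263 239.86100263 241.36818632]
wrist 1366 [236.85389695 239.07895499 240.08222379]
[ 491.96573144 -116.27453719  418.90532094] [ 0.31642448 -0.21866822  0.08640168]
```

View pics/w2.png

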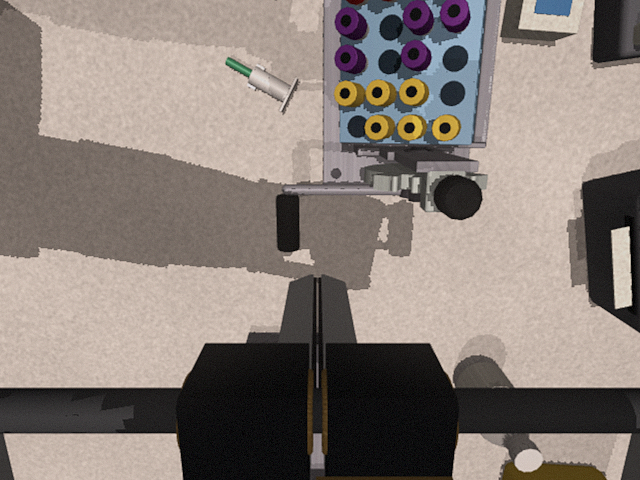

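The knob is down at (457,197) with its top at about 239–240 mm, which is home. The rack is seated, the tilt is about 0.38 rad, and the arm is clear.

```bash
python3 -c "
from cell import manip; print(manip.sign_off())"
```

```text
the job is handed in; nothing more can be done
None
```

The rack is fully home in the tray, and the tray is locked at the middle notch with the pin pressed home. I handed the job in at about 17 s; no verdict is reported.

- **Rack:** pushed against the end stop, where the force rose to 25 N. In the last picture its deck spans −97 to +100 mm along the tray, which matches home.
- **Pin drawn:** lifted about 21.5 mm. The knob top then read 261 mm.
- **Tray:** swung down with the lever to a measured 0.392 rad.
- **Pin pressed:** it stopped firmly at 22 N with the knob top at 239–240 mm, which is the home height.
- **Last tilt reading:** 0.378 rad, slightly below the 0.392 before pinning. That is within the hinge play and camera noise, and inside the ±0.04 tolerance.
- **Unreliable reading:** the top camera gave only two knob points at the end (about 236 mm), so I disregarded it. The side and wrist cameras agreed with each other.
- **Other things on the table:** I steered clear of them and felt no unexpected forces, but did not re-measure their positions.

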